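# Isolate the bench supply and pull its fuse carrier

## Robot

A 7-joint arm with a two-finger parallel gripper is mounted at the origin on a cart in front of the work surface, level with it; the furniture and walls round the work are solid. World frame = base frame: x ahead of the robot, y to its left, z up, the work surface at z = 0. Lengths are in m, angles in rad, forces in N, time in s.
With the tool pointing down it reaches from about 0.35 to 0.9 m from the base axis. Payload 8.1 kg.
Tool frame: the origin (TCP) lies midway between the tips of the shut fingers; the grasp point (between the pads) lies 19 mm behind it; z points along the fingers, y is the line along which they close (so a half turn about z gives the same grasp; the last joint's range is limited). The gripper opens to 92 mm and grips with 3 to 60 N. Pads are 19 mm wide; open, the fingers measure 130 mm over their backs; the gripper's body (75 mm by 190 mm) begins 47 mm behind the grasp point.
Start: joints at [1.045, 0.434, 0.025, 1.573, -0.012, 1.134, -0.075], TCP at [0.256, -0.57, 0.198] pointing down, gripper open.
Joint ranges: [-2.62, 2.62], [-0.44, 2.09], [-1.27, 1.32], [0.08, 2.57], [-1.32, 4.46], [0.12, 2], [-2.74, 2.74]. Speed limits (rad/s): [2.22, 2.22, 3.01, 3.01, 3.14, 3.14, 3.14].

## Interface

Orientations are given as a rotation vector (axis times angle).
In Python, from cell import arm gives the robot as it stands.
- The arm moves only by the tool carry_out, never from a script. Its arguments are lists of equal length, an entry for each row: "claw": the finger opening in cm, from 0 to 9.18; "delta_pos": the shift along the tool's x, y, z in cm, a list of three; "angular": the turn, a rotation vector about the tool's x, y, z in rad, a list of three. In form: {"claw": [claw, ...], "delta_pos": [[dx, dy, dz], ...], "angular": [[ax, ay, az], ...]}. A call has 1 to 20 rows; each row shifts and turns the commanded pose from where the row before left it, along the tool's axes as they then stand; what a row does not reach is not made up. A row lasts 1/10 s, in which the tool goes at most 50 mm and 8.59 degrees, less where a joint would pass 70% of its speed; a pose out of reach is approached as far as the arm can. A call with a gripper value outside its range is refused whole. The fingers move at their own pace and stop on an object; "force" is the grip in N (left out, the last holds). Time passes only in rows, so rows that do not move let the fingers close. It gives the time, the measured TCP pose, the force, the opening and the grip force at its end, in the units of the state.
- arm.observe(): the state, without advancing time (a new reading comes with each control period).
- arm.get_image(name): name is "scene" or "top" or "wrist"; returns a dict with "frame" (384x512x3 uint8, red, green, blue), "mtx" (3x3 intrinsics, pixels), "T" (4x4, takes a point from camera to world coordinates). Camera axes: x right, y down, z forward; pixel columns grow to the right and rows downward; lengths in m; the calibration is good to about 2 mm. The wrist camera is an equidistant fisheye: a pixel r from the principal point sees the ray r / f radians off the axis. A picture is of the moment at which its call begins. There is no depth.
- arm.sign_off(): hands the job in; it is judged then, once.
Trained networks look in a picture, given as the dict that the camera call returned (one of the last four; its "shot" number tells which), for a name from the list of things; names that differ only in an ending like _2 or _b are one class to them, and where a whole thing is asked for, a point or a joint stands for the part that bears it (a point fixed in the world has none). Each returns a list of dicts, best first, with "conf" (0 to 1); they miss things now and then, are a little off and sometimes report something else, mostly with a low value. They report only what shows in the picture. A call takes as long as a camera call.
- arm.look_for(label, picture): "centre" ([column, row] as shares, 0 to 1, of the picture: columns of its width, rows of its height, amid what is visible of it).
- arm.trace(label, picture): "region" (384x512 bool, what is visible of it) and "centre" ([column, row] as shares, 0 to 1, of the picture: columns of its width, rows of its height, amid what is visible of it).
- arm.place_of(label, picture): "centre" ([column, row] as shares, 0 to 1, of the picture: columns of its width, rows of its height: a listed point, or the origin of a listed thing).
The state is a dict: "clock": time; "joints": joint angles; "dq": joint speeds; "joint_efforts": joint torques, N m; "position": TCP position; "ee_rot": TCP orientation; "force": force on the tool from outside, world axes, zero at the start; "ft_torque": the same for the moment, N m; "width": opening from 0.0 (shut) to 1.0 (fully open); "gripper_force": force on a finger pad.
Only numpy, scipy, OpenCV 4.12 (cv2) and the standard library are available. Lean on these libraries where they do the work, as an engineer would, in place of code of your own. Each camera call takes 0.05 s, during which the arm holds its last target. There are 200 camera calls.

## Task

Make the bench supply safe: on the aluminium plate, push the isolator's sprung knob down, turn it clockwise (seen from above) as far as it goes to the dot (off) and let it spring back up; only then pinch the two side catches of the fuse carrier fully together and draw it up out of its holder. Finish while still holding it by the pinched catches, upright and still, about 10 cm straight above its seat. Leave the tin, the tube and the mug standing or lying where they are.

Things in the scene. Friction and masses are not known exactly. Their poses are not given: they have to be found in the camera images.
- plate: fixed aluminium mounting plate lying on the bench, 130 x 320 x 8 mm (x, y, z); origin at the centre of its underside. It carries the isolator and the fuse holder, one towards each end; which is at which end varies, and both have the plate's yaw
- isolator: fixed square grey isolator housing, 80 x 80 x 34 mm, with the black knob upright in the middle of its top; origin at the centre of its underside. On its top face a dash at its +x edge marks on, a round dot near its -y edge marks off
- knob_grip (a point): point on the knob's vertical axis at the height to grip (79 mm above the isolator's origin when the knob is up). The knob is a round fluted grip 42 mm across and 32 mm tall (from 23 mm below this point to 9 mm above it) standing on a round skirt 52 mm across and 8 mm thick. Its own x axis points to the white pointer line on its top and the nose on its skirt; it turns and sinks with the knob
- iso_press (a joint): how far the knob is pushed down, m: 0 up, 0.010 bottomed. Spring: 5 N at the top, 10 N at the bottom. The knob can turn only while it is pushed down more than 6 mm; let go at off (or on) it springs up and is locked there, let go in between it stays caught down
- iso_turn (a joint): knob angle, rad: 0 = on (pointer to the isolator's +x, at the dash), grows clockwise from above to the end stop at 1.309 = off (it springs up and latches from about 1.23 to 1.309). Starts near on, with about 0.08 rad of play; friction about 0.03 N m
- holder: fixed black fuse holder, 64 x 76 x 30 mm, an open-topped well with a 6 mm floor; origin at the centre of its underside, its y axis is the carrier's pinch axis. The mouth is 44 x 51 mm; the lips on its two y sides hook the catches' teeth
- carrier: loose grey fuse carrier, 40 mm (x) wide and 66 mm tall, 0.12 kg, seated in the holder (origin 6 mm above the holder's origin, same yaw; about 1.5 mm of play); origin at the centre of its underside. Core 24 mm thick in y, with a black ribbed catch plate on each y side
- carrier_grip (a point): point on the carrier's vertical axis 48 mm above its origin (24 mm above the top of the holder), the height to pinch. The two catch plates are 30 mm wide in x, reach from the holder's top up to 14 mm above this point, and are 48 mm apart over their outer faces (along y), 36 mm when fully pinched. Their teeth leave the lips when each is pushed in more than 3.5 mm
- catch_left (a joint): how far the catch on the carrier's +y side is pushed in, m: 0 out, 0.006 fully in; spring 3 N out, 6 N in
- catch_right (a joint): the same for the catch on the carrier's -y side
- wax_tin: loose bystander: round tin 57 mm across, 34 mm tall, standing beside the plate's -y end; origin at the centre of its underside
- glue_tube: loose bystander: glue tube 31 x 122 x 24 mm lying on the robot's side of the plate; origin under its centre
- mug: loose bystander: enamel mug 69 mm across (94 mm with handle), 81 mm tall, standing beside the plate's +y end; origin under its centre

How it is judged:
On the way, in this order (a step that is already met when the one before it is completed fails the run):
1. the knob has been pushed, turned clockwise to off and has sprung back up (value of joint iso_turn above 1.2 rad and value of joint iso_press below 0.003 m), for 0.2 s.
2. the carrier is lifted clear of the holder with both catches pinched (z of carrier in the frame of holder above 0.066 m and value of joint each of catch_left, catch_right above 0.004 m and contact force between the fingers and carrier above 2 N), for 0.2 s.
At the end, for the whole second after the job is handed in: knob off (over 1.2 rad) and up (under 3 mm down); carrier held by the fingers (over 2 N), both catches in over 4 mm, upright within 0.2 rad, under 0.03 m/s, 60 to 194 mm above its seat, within 50 mm of it sideways, touching no holder, isolator, plate or bystander (all of step 1 and all of step 2 and z of carrier in the frame of holder below 0.2 m and angle between carrier's own z axis and vertical below 0.2 rad and linear speed of carrier below 0.03 m/s and contact force between carrier and holder below 0.1 N and contact force between carrier and isolator below 0.1 N and contact force between carrier and plate below 0.1 N and contact force between carrier and wax_tin below 0.1 N and contact force between carrier and glue_tube below 0.1 N and contact force between carrier and mug below 0.1 N and horizontal distance between carrier and holder below 0.05 m); the arm keeps its last pose, push and grip.
It fails at once if the knob is forced round without being pushed down (value of joint iso_turn between 0.35 and 1 rad and value of joint iso_press below 0.003 m).
It fails at once if the carrier is drawn from its seat before the knob has been turned to off (z of carrier in the frame of holder above 0.014 m and value of joint iso_turn below 1.2 rad).
It fails at once if a bystander (tin, tube, mug) is pushed more than 30 mm or tipped (distance of any of wax_tin, glue_tube, mug from where it was at the start of the episode above 0.03 m or angle between any of wax_tin, glue_tube, mug's own z axis and vertical above 0.5 rad).
It also fails if it takes over 45 s, if anything falls off the work surface, if the arm or the gripper's body presses on something with over 40 N, if the wrist force passes 120 N, or if a joint passes its speed limit or range.

## Working session

There is one attempt and no reset: what is moved stays moved. The work goes in short steps, Python scripts to look and compute and a tool call to move; the robot and the scene stay as the last step left them, time stands still between calls to the robot, and variables do not carry over. Pictures are saved under pics/ and viewed, at most 10 in all, crops included, and the job is handed in when it is done.

Besides the shell and the picture viewer there is one more tool, called as name(argument=value, ...), one argument or row to a line, values as JSON. carry_out: Moves the arm, as the interface text tells. Its arguments: {"type":"object","properties":{"claw":{"type":"array","items":{"type":"number"}},"delta_pos":{"type":"array","items":{"type":"array","items":{"type":"number"}}},"angular":{"type":"array","items":{"type":"array","items":{"type":"number"}}},"force":{"type":"number"}},"required":["claw","delta_pos","angular"]}

```bash
mkdir -p pics; ls
cat > h.py <<'E'
import numpy as np, cv2
from scipy.spatial.transform import Rotation as R
from cell import arm
def ray(im,uv):
    K=np.array(im["mtx"]);T=np.array(im["T"]);x=(uv[0]-K[0,2])/K[0,0];y=(uv[1]-K[1,2])/K[1,1]
    if im.get("fish"):
        r=np.hypot(x,y);d=np.array([x/r*np.sin(r),y/r*np.sin(r),np.cos(r)]) if r>1e-9 else np.array([0,0,1.])
    else: d=np.array([x,y,1.])
    d=T[:3,:3]@d;return T[:3,3],d/np.linalg.norm(d)
def shot(n):
    im=arm.get_image(n);im["fish"]=n=="wrist";return im
def atz(im,uv,z):
    o,d=ray(im,uv);return o+d*(z-o[2])/d[2]
def tri(obs):
    A=np.zeros((3,3));b=np.zeros(3)
    for im,uv in obs:
        o,d=ray(im,uv);P=np.eye(3)-np.outer(d,d);A+=P;b+=P@o
    p=np.linalg.solve(A,b)
    res=[np.linalg.norm(np.cross(p-ray(im,uv)[0],ray(im,uv)[1])) for im,uv in obs]
    return p,res
def px(c): return np.array(c)*[512,384]
def save(im,f): cv2.imwrite("pics/"+f,cv2.cvtColor(im["frame"],cv2.COLOR_RGB2BGR))
E
python3 - <<'E'
from h import *
s=arm.observe();print(s)
a,b=shot("scene"),shot("top")
save(a,"s0.png");save(b,"t0.png")
for n in ["plate","isolator","knob_grip","holder","carrier","carrier_grip","wax_tin","glue_tube","mug"]:
    o=[]
    for im in(a,b):
        r=arm.place_of(n,im)
        if r: o.append((im,px(r[0]["centre"])));print(n,im is a,o[-1][1].round(1),round(r[0]["conf"],2))
    if len(o)==2:
        p,e=tri(o);print(n,p.round(4),np.round(e,4))
E
```

```text
pics
{'clock': 0.0, 'joints': array([ 1.04543109,  0.43522782,  0.02495571,  1.57411369, -0.01160418,
        1.13399188, -0.07511157]), 'dq': array([-9.78866307e-04,  1.03045416e-03, -7.50186271e-05,  3.17860328e-04,
        2.10786449e-04, -5.15663598e-04, -1.43641614e-05]), 'joint_efforts': array([-5.73233501e-04, -6.67865324e+01,  9.84489173e-01, -3.14465225e+01,
       -6.06809137e-02,  4.26564203e-02,  1.18357125e-04]), 'position': array([ 0.25614925, -0.56947856,  0.19763539]), 'ee_rot': array([-3.07019578e+00, -6.58719460e-01,  7.29149883e-04]), 'force': array([ 0.19255727, -0.05359916,  0.09803618]), 'ft_torque': array([ 0.03744011,  0.03455818, -0.028507  ]), 'gripper_force': 0.0, 'width': 0.9956148940099315}
plate True [263.4 195.6] 0.67
plate False [275.9 196.2] 0.62
plate [ 0.4607 -0.0039  0.0079] [0.0084 0.0084]
isolator True [246.9 214.9] 0.77
isolator False [241.4 189.3] 0.8
isolator [0.4706 0.0818 0.0206] [0.0005 0.0005]
knob_grip True [244.1 194.7] 0.82
knob_grip False [238.7 182.8] 0.71
knob_grip [0.4743 0.0841 0.0948] [0.0002 0.0002]
holder True [289.2 176.9] 0.65
holder False [309.5 200.9] 0.85
holder [ 0.4388 -0.0927  0.0069] [0.0003 0.0003]
carrier True [285.9 172.3] 0.95
carrier False [304.2 202.8] 0.9
carrier [ 0.435  -0.0744  0.0412] [0.0052 0.0052]
carrier_grip True [289.7 163.3] 0.98
carrier_grip False [311.9 198.2] 0.78
carrier_grip [ 0.4394 -0.0941  0.0556] [0.0002 0.0002]
wax_tin True [326.2 153.9] 0.91
wax_tin False [359.8 220.1] 0.65
wax_tin [ 0.3858 -0.2195  0.0065] [0.0017 0.0017]
glue_tube True [283.7 231.2] 0.75
mug True [195.5 264.1] 0.91
mug False [176.9 175.1] 0.81
mug [0.513  0.2506 0.0059] [0.0001 0.0001]
```

View pics/t0.png

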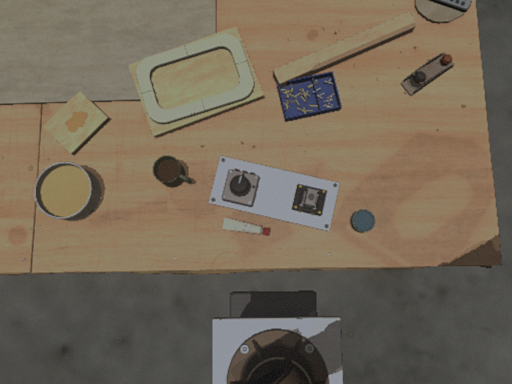

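View pics/s0.png

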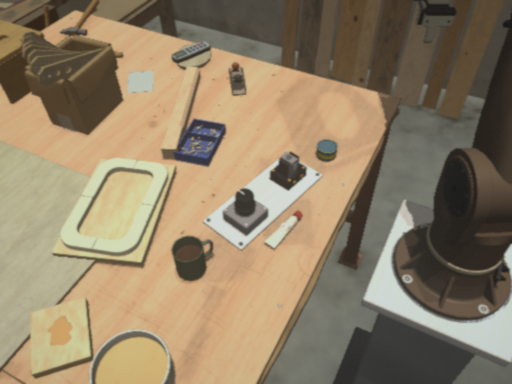

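The top view shows the plate at a yaw of about -0.2 rad. The isolator is at px (240,187), towards +y, with its pointer up (+x). The carrier is at (309,199), the tin at (362,221), the tube at (246,227) and the mug at (170,171). The scene view agrees with this. I'll move above the middle for wrist views.

carry_out(
  claw=[9.1, 9.1, 9.1, 9.1, 9.1, 9.1, 9.1, 9.1, 9.1, 9.1, 9.1, 9.1, 9.1, 9.1, 9.1, 9.1, 9.1, 9.1, 9.1, 9.1],
  delta_pos=[
    [2.9, -3.0, -0.7],
    [2.9, -3.0, -0.7],
    [2.9, -3.0, -0.7],
    [2.9, -3.0, -0.7],
    [2.9, -3.0, -0.7],
    [2.9, -3.0, -0.7],
    [2.9, -3.0, -0.7],
    [2.9, -3.0, -0.7],
    [2.9, -3.0, -0.7],
    [2.9, -3.0, -0.7],
    [2.9, -3.0, -0.7],
    [2.9, -3.0, -0.7],
    [2.9, -3.0, -0.7],
    [2.9, -3.0, -0.7],
    [0, 0, 0],
    [0, 0, 0],
    [0, 0, 0],
    [0, 0, 0],
    [0, 0, 0],
    [0, 0, 0],
  ],
  angular=[
    [0, 0, 0],
    [0, 0, 0],
    [0, 0, 0],
    [0, 0, 0],
    [0, 0, 0],
    [0, 0, 0],
    [0, 0, 0],
    [0, 0, 0],
    [0, 0, 0],
    [0, 0, 0],
    [0, 0, 0],
    [0, 0, 0],
    [0, 0, 0],
    [0, 0, 0],
    [0, 0, -0.14],
    [0, 0, -0.14],
    [0, 0, -0.14],
    [0, 0, -0.14],
    [0, 0, -0.14],
    [0, 0, -0.1],
  ],
)

```text
clock: 3.0
position: [0.4543, -0.0204, 0.2965]
ee_rot: [2.567, 1.81, 0.0]
force: [-0.4, -0.0, -0.5]
width: 0.992
gripper_force: 0.0
```

```bash
cat > m.py <<'E'
from h import *
import sys,pickle
def meas(tag,names):
    im=shot("wrist");save(im,tag+".png");d={}
    for n in names:
        r=arm.place_of(n,im)
        if r: d[n]=(px(r[0]["centre"]),r[0]["conf"]);print(n,d[n][0].round(1),round(d[n][1],2))
    pickle.dump((im,d),open(tag+".pkl","wb"));return im,d
E
python3 - <<'E'
from m import *
s=arm.observe();print(s["clock"],s["position"],s["ee_rot"],s["joints"].round(2))
im,d=meas("w1",["plate","isolator","knob_grip","holder","carrier","carrier_grip"])
Z=dict(plate=0,isolator=.008,knob_grip=.087,holder=.008,carrier=.014,carrier_grip=.062)
for n in d: print(n,atz(im,d[n][0],Z[n]).round(4))
print(np.array(im["T"]).round(3),im["mtx"])
E
```

```text
3.0 [ 0.45434175 -0.02041123  0.29652866] [2.56736029e+00 1.81019723e+00 1.12938658e-04] [ 0.34  0.12 -0.46  1.78  0.05  1.26 -0.47]
plate [254.2 134.9] 0.72
isolator [241.4  82.4] 0.97
knob_grip [238.8  83.4] 0.65
holder [263.9 188.4] 0.74
carrier [258.5 193.8] 0.75
carrier_grip [262.1 201. ] 0.65
plate [0.4622 0.0018 0.    ]
isolator [0.4719 0.0887 0.008 ]
knob_grip [0.4701 0.0834 0.087 ]
holder [ 0.4476 -0.0871  0.008 ]
carrier [ 0.4366 -0.0912  0.014 ]
carrier_grip [ 0.4426 -0.0885  0.062 ]
[[ 0.942 -0.32  -0.102  0.483]
 [-0.336 -0.897 -0.287  0.057]
 [ 0.     0.305 -0.952  0.482]
 [ 0.     0.     0.     1.   ]] [[297.31863964   0.         254.64850803]
 [  0.         297.31863964 190.64444316]
 [  0.           0.           1.        ]]
```

View pics/w1.png

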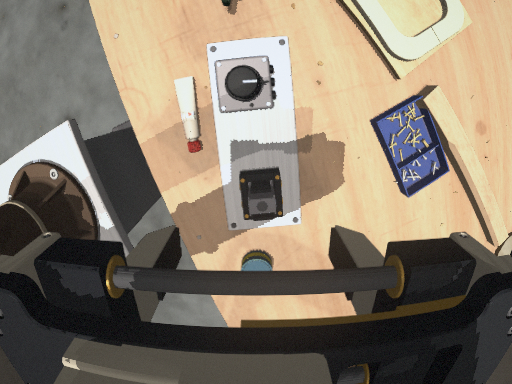

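The wrist view shows the knob at (243,83) with its pointer to the right, at the dash. The carrier is at (262,195) and the plate screws are at about (213,48), (285,42), (296,220) and (233,225). I'll move nearer for a second view.

carry_out(
  claw=[9.1, 9.1, 9.1, 9.1],
  delta_pos=[
    [2.5, -0.5, 2.0],
    [2.5, -0.5, 2.0],
    [2, -0.5, 2.0],
    [0, 0, 0],
  ],
  angular=[
    [0, 0, 0],
    [0, 0, 0],
    [0, 0, 0],
    [0, 0, 0],
  ],
)

```text
clock: 3.75
position: [0.4627, 0.0531, 0.2343]
ee_rot: [-2.568, -1.805, 0.004]
force: [-0.7, -1.0, -0.2]
width: 0.989
gripper_force: 0.0
```

Run:
```python
from m import *
im0,d0=pickle.load(open("w1.pkl","rb"))
c=[atz(im0,p,.009) for p in [(213,48),(285,42),(296,220),(233,225)]]
e=(c[0]-c[3]+c[1]-c[2])[:2];print("corners",np.round(c,4),"centre",np.mean(c,0).round(4),"yaw",np.arctan2(-e[0],e[1]))
im,d=meas("w2",["isolator","knob_grip","holder","carrier","carrier_grip"])
print(arm.observe()["position"])
for n in d:
  if n in d0:
    p,r=tri([(im0,d0[n][0]),(im,d[n][0])]);print(n,p.round(4),np.round(r,4))
Z=dict(plate=0,isolator=.008,knob_grip=.087,holder=.008,carrier=.014,carrier_grip=.062)
for n in d: print(n,atz(im,d[n][0],Z[n]).round(4))
```

```text
corners [[ 0.4492  0.1571  0.009 ]
 [ 0.5582  0.128   0.009 ]
 [ 0.4817 -0.1602  0.009 ]
 [ 0.3751 -0.132   0.009 ]] centre [ 0.4661 -0.0017  0.009 ] yaw -0.25506704680101333
isolator [253.6 131.6] 0.8
knob_grip [251.8 143. ] 0.95
holder [272.9 240.7] 0.72
carrier [252.9 142.5] 0.68
carrier_grip [275.3 262.8] 0.97
[0.46470223 0.04961439 0.2372011 ]
isolator [0.4727 0.0885 0.0092] [0.0008 0.0008]
knob_grip [0.47   0.0838 0.0795] [0.0002 0.0002]
holder [ 0.4432 -0.0967 -0.025 ] [0.0021 0.0021]
carrier [0.5245 0.2002 0.9317] [0.0023 0.0023]
carrier_grip [ 0.4421 -0.0909  0.0549] [0.0001 0.0001]
isolator [0.4734 0.0883 0.008 ]
knob_grip [0.4707 0.0848 0.087 ]
holder [ 0.4449 -0.0795  0.008 ]
carrier [0.4676 0.075  0.014 ]
carrier_grip [ 0.4431 -0.0867  0.062 ]
```

View pics/w2.png

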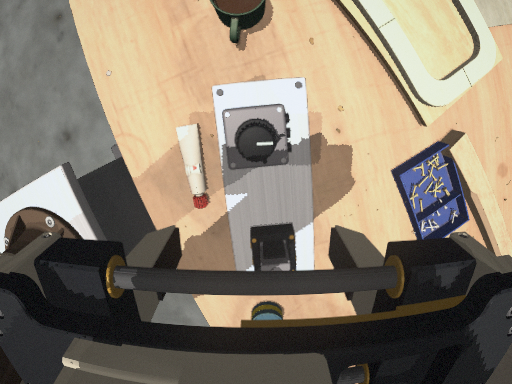

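The knob is at (256,143) with its pointer at the dash, and it measures to about (0.4705, 0.0845). Its height of 0.080–0.095 fits the stated 0.087. I'll descend around it and close.

carry_out(
  claw=[9.1, 9.1, 9.1, 9.1, 9.1, 9.1, 9.1, 9.1, 9.1],
  delta_pos=[
    [1.2, -0.2, 2.0],
    [1.2, -0.2, 2.0],
    [1.0, -0.2, 2.0],
    [0, 0, 2.5],
    [0, 0, 2.5],
    [0, 0, 2.5],
    [0, 0, 2.0],
    [0, 0, 1.3],
    [0, 0, 0],
  ],
  angular=[
    [0, 0, 0],
    [0, 0, 0],
    [0, 0, 0],
    [0, 0, 0],
    [0, 0, 0],
    [0, 0, 0],
    [0, 0, 0],
    [0, 0, 0],
    [0, 0, 0],
  ],
  force=30,
)

```text
clock: 4.95
position: [0.4695, 0.0838, 0.0674]
ee_rot: [-2.573, -1.802, 0.003]
force: [-0.6, -0.4, 0.8]
width: 0.993
gripper_force: 0.0
```

Run:
```python
from m import *
im,d=meas("w3",["isolator","knob_grip"])
s=arm.observe();print(s["position"],s["ee_rot"],s["force"])
for n,z in [("knob_grip",.087),("isolator",.008)]:
  if n in d:print(n,atz(im,d[n][0],z).round(4))
```

```text
isolator [259.2 193.7] 0.82
knob_grip [259.2 234.3] 0.93
[0.47094913 0.08459011 0.06939201] [2.57234913e+00 1.80228602e+00 2.13384624e-03] [ 0.49071358 -0.08946406  1.04097586]
knob_grip [0.4731 0.0836 0.087 ]
isolator [0.4741 0.0836 0.008 ]
```

View pics/w3.png

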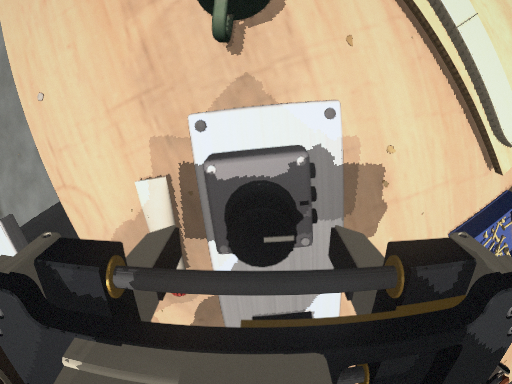

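The knob top is centred at (262,223), about 2 mm to the tool's +y of the finger midline (col 256). I'll correct that and close.

carry_out(
  claw=[9.1, 4.5, 3.5, 3.5, 3.5, 3.5, 3.5, 3.5, 3.5],
  delta_pos=[
    [0, 0.2, 0],
    [0, 0, 0],
    [0, 0, 0],
    [0, 0, 0],
    [0, 0, 0],
    [0, 0, 0],
    [0, 0, 0],
    [0, 0, 0],
    [0, 0, 0],
  ],
  angular=[
    [0, 0, 0],
    [0, 0, 0],
    [0, 0, 0],
    [0, 0, 0],
    [0, 0, 0],
    [0, 0, 0],
    [0, 0, 0],
    [0, 0, 0],
    [0, 0, 0],
  ],
  force=35,
)

```text
clock: 6.0
position: [0.472, 0.0838, 0.0684]
ee_rot: [-2.573, -1.803, 0.0]
force: [-0.4, 0.8, -1.2]
width: 0.392
gripper_force: 0.0
```

Run:
```python
from m import *
im=shot("wrist");save(im,"w4.png");s=arm.observe();print(s["width"],s["gripper_force"],s["position"],s["force"])
im2=shot("scene");cv2.imwrite("pics/s4.png",cv2.resize(cv2.cvtColor(im2["frame"],cv2.COLOR_RGB2BGR)[120:280,170:340],None,fx=3.5,fy=3.5,interpolation=2))
print(arm.observe()["width"])
```

```text
0.38713681452155907 0.0 [0.47201207 0.08385908 0.06841049] [0.22871056 0.37090432 0.55618812]
0.3841466890372798
```

View pics/w4.png

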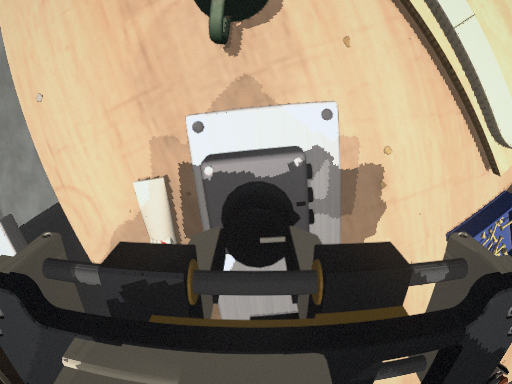

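Run:
```python
from m import *
im=shot("wrist");s=arm.observe()
Rm=R.from_rotvec(s["ee_rot"]).as_matrix();p=s["position"];T=np.array(im["T"]);K=np.array(im["mtx"])
def proj(w):
    c=T[:3,:3].T@(w-T[:3,3]);th=np.arctan2(np.hypot(c[0],c[1]),c[2]);n=c[:2]/np.hypot(c[0],c[1]);return (K[0,0]*th*n+K[:2,2]).round(1)
for n,o in dict(tcp=(0,0,0),grasp=(0,0,-.019),tipL=(0,.021,0),tipR=(0,-.021,0),tipLf=(.0095,.018,0),tipRf=(.0095,-.018,0),gLf=(.0095,.018,-.019)).items(): print(n,proj(p+Rm@np.array(o)))
print("knobtop c",atz(im,(258,223),.096),"edges",[atz(im,q,.096).round(4) for q in[(222,223),(294,223),(258,181),(258,266)]])
print(p,s["width"])
r=arm.trace("knob_grip",im)
for q in r[:2]:
    m=q["region"];ys,xs=np.where(m);print(q["conf"],px(q["centre"]),xs.min(),xs.max(),ys.min(),ys.max())
cv2.imwrite("pics/w4c.png",cv2.resize(cv2.cvtColor(im["frame"],cv2.COLOR_RGB2BGR)[170:320,170:350],None,fx=4,fy=4,interpolation=2))
```

```text
tcp [253.8 223.1]
grasp [253.8 235.4]
tipL [284.5 223. ]
tipR [223.2 222.9]
tipLf [280.6 210.1]
tipRf [227.1 210.1]
gLf [283.1 221.4]
knobtop c [0.4785459  0.09458474 0.096     ] edges [array([0.4588, 0.1017, 0.096 ]), array([0.4983, 0.0873, 0.096 ]), array([0.4871, 0.1184, 0.096 ]), array([0.4686, 0.0668, 0.096 ])]
[0.47199787 0.08386061 0.06841276] 0.37877809903785975
0.93 [254.5152 225.2928] 222 299 181 266
```

View pics/w4c.png

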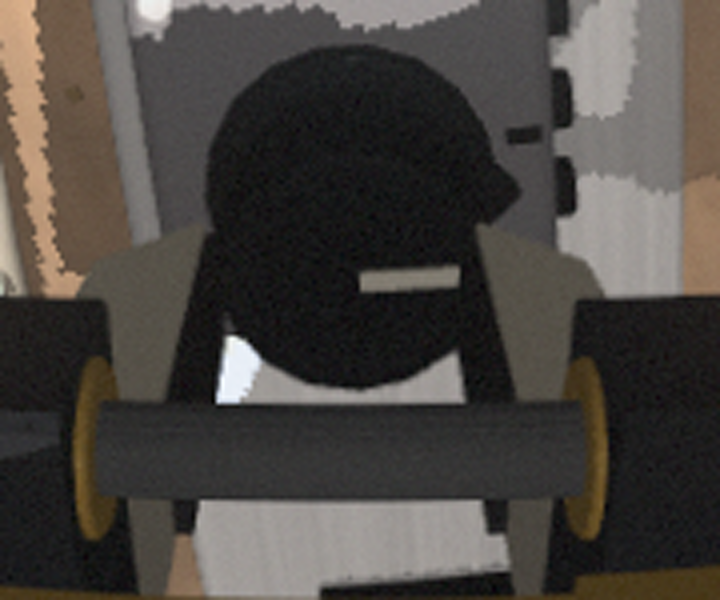

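The pads straddle the knob, whose pointer line starts at about (260,240), but the reading equals the 3.5 cm command and the force is zero. I'll command a tighter closure and see where it stops.

carry_out(
  claw=[2, 1, 0.5, 0.5],
  delta_pos=[
    [0, 0, 0],
    [0, 0, 0],
    [0, 0, 0],
    [0, 0, 0],
  ],
  angular=[
    [0, 0, 0],
    [0, 0, 0],
    [0, 0, 0],
    [0, 0, 0],
  ],
)

```text
clock: 6.6
position: [0.472, 0.0839, 0.0684]
ee_rot: [2.573, 1.803, 0.0]
force: [-0.2, 0.4, -0.3]
width: 0.087
gripper_force: 0.0
```

Run:
```python
from m import *
im=shot("wrist");a=shot("scene");t=shot("top")
f=lambda im,r0,r1,c0,c1,k:cv2.resize(cv2.cvtColor(im["frame"],cv2.COLOR_RGB2BGR)[r0:r1,c0:c1],None,fx=k,fy=k,interpolation=2)
A=f(im,170,320,170,350,2.2);B=f(a,140,260,190,320,3)
H=max(A.shape[0],B.shape[0]);pad=lambda x:cv2.copyMakeBorder(x,0,H-x.shape[0],0,0,0)
cv2.imwrite("pics/c5.png",np.hstack([pad(A),pad(B)]))
for n in("knob_grip",):
  for i in(im,a):
    print([(px(r["centre"]).round(1),round(r["conf"],2)) for r in arm.place_of(n,i)[:2]])
```

```text
[(array([256.9, 235. ]), 0.57)]
[(array([247.7, 198.2]), 0.8), (array([288. , 180.9]), 0.43)]
```

View pics/c5.png

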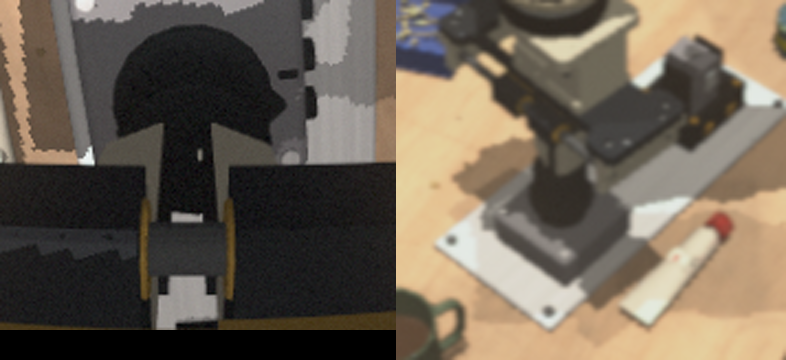

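Run:
```python
from m import *
ob=[];cs=[]
for t,(c0,c1,r0,r1) in dict(w1=(230,262,70,97),w2=(240,276,128,160),w3=(240,297,225,255)).items():
    im,_=pickle.load(open(t+".pkl","rb"))
    g=cv2.cvtColor(im["frame"],cv2.COLOR_RGB2GRAY)[r0:r1,c0:c1];n,l,s,c=cv2.connectedComponentsWithStats((g>85).astype(np.uint8))
    for i in range(1,n):
        if s[i,4]>5:print(t,s[i],c[i]+[c0,r0])
    i=[k for k in range(1,n) if s[k,0]>0 and s[k,0]+s[k,2]<c1-c0 and s[k,1]>0 and s[k,1]+s[k,3]<r1-r0 and s[k,4]>5]
    if i: i=max(i,key=lambda k:s[k,4]); ob.append((im,c[i]+[c0,r0]));print(t,"TCPcam",np.array(im["T"])[:3,3].round(4))
for sub in([0,1],[1,2],[0,2],[0,1,2]):
    try:p,e=tri([ob[k] for k in sub]);print(sub,p.round(4),np.round(e,4))
    except Exception as x:print(x)
```

```text
w1 [26  0  6  7 23] [259.43478261  72.        ]
w1 [12  9 15  5 58] [249.15517241  80.68965517]
w1 [28 20  4  7 16] [260.0625  93.9375]
w1 TCPcam [0.4826 0.0573 0.4823]
w2 [16 13 17  5 68] [264.30882353 143.13235294]
w2 [34 19  2  4  6] [274.66666667 148.83333333]
w2 TCPcam [0.4918 0.1306 0.4201]
w3 [ 24  11  30   6 142] [278.67605634 238.65492958]
w3 [49 19  8 11 50] [293.68 250.5 ]
w3 TCPcam [0.4987 0.1614 0.2531]
[0, 1] [0.484  0.0815 0.097 ] [0.0001 0.0001]
[1, 2] [0.4843 0.0814 0.0964] [0.0001 0.0001]
[0, 2] [0.4842 0.0815 0.0967] [0.0002 0.0002]
[0, 1, 2] [0.4842 0.0815 0.0966] [0.0002 0.0001 0.0002]
```

Run:
```python
from m import *
im,_=pickle.load(open("w3.pkl","rb"));T=np.array(im["T"]);K=np.array(im["mtx"])
p=np.array([.47095,.0846,.0694]);Rm=R.from_rotvec([2.5723,1.8023,.002]).as_matrix()
def proj(w):
    c=T[:3,:3].T@(w-T[:3,3]);h=np.hypot(c[0],c[1]);return (K[0,0]*np.arctan2(h,c[2])*c[:2]/h+K[:2,2]).round(1)
for dz in(0,-.02,-.03,-.04):
  print(dz,[proj(p+Rm@np.array([x,y,dz])) for x in(.0095,-.0095) for y in(-.0457,.0457,.065)])
s=arm.observe();print(s["position"],s["width"],s["gripper_force"])
f=cv2.cvtColor(im["frame"],cv2.COLOR_RGB2BGR)[180:310,90:420];f=cv2.resize(f,None,fx=2.4,fy=2.4,interpolation=2)
a=shot("scene");g=cv2.cvtColor(a["frame"],cv2.COLOR_RGB2BGR)[170:230,215:285];g=cv2.resize(cv2.convertScaleAbs(g,alpha=2.2,beta=10),None,fx=4,fy=4,interpolation=2)
T=np.array(a["T"]);K=np.array(a["mtx"])
for n,w in dict(tcp=s["position"],ktop=[.4726,.0845,.0966],kskirt=[.4726,.0845,.06]).items():
    c=K@(T[:3,:3].T@(np.array(w)-T[:3,3]));u=c[:2]/c[2];print(n,u,(u-[215,170])*4)
g=cv2.copyMakeBorder(g,0,0,0,f.shape[1]-g.shape[1],0);cv2.imwrite("pics/c6.png",np.vstack([cv2.convertScaleAbs(f,alpha=1.8),g]))
```

```text
0 [array([187.7, 209.1]), array([323.1, 209.2]), array([350.1, 208.9]), array([190. , 234.4]), array([320.8, 234.5]), array([347. , 233.8])]
-0.02 [array([180.9, 220.9]), array([329.9, 221. ]), array([359.2, 220.4]), array([183.8, 248.1]), array([326.9, 248.2]), array([355.3, 247.1])]
-0.03 [array([177. , 227.8]), array([333.7, 227.9]), array([364.4, 227.1]), array([180.3, 255.9]), array([330.4, 256. ]), array([359.9, 254.7])]
-0.04 [array([172.7, 235.3]), array([338. , 235.4]), array([370. , 234.4]), array([176.5, 264.5]), array([334.2, 264.6]), array([364.9, 263. ])]
[0.47199653 0.0838325  0.06842569] 0.054894260793301716 0.0
tcp [245.54350661 202.44588369] [122.17402643 129.78353476]
ktop [244.7578367  194.55995686] [119.0313468   98.23982745]
kskirt [245.30627868 204.88062099] [121.22511473 139.52248396]
```

View pics/c6.png

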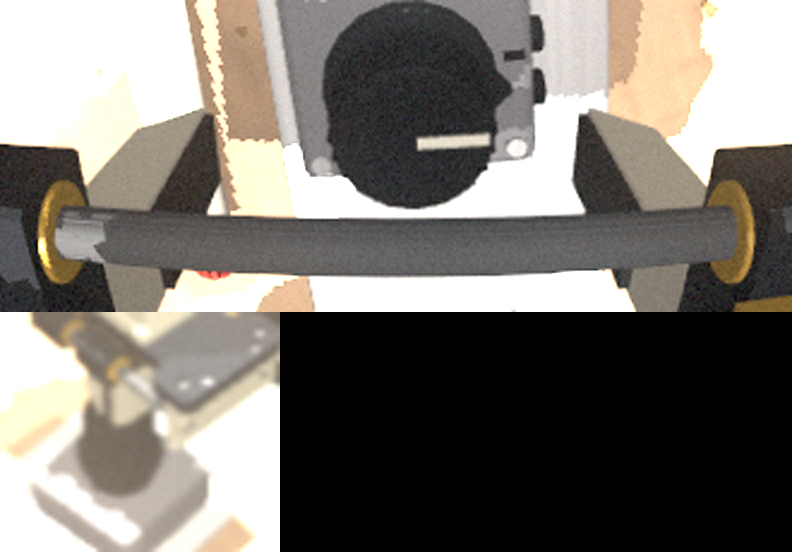

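The overlay answers it. The visible tips at (179,228) and (332,228) match a point about 29 mm behind the reported TCP, so the real fingertips are about 29 mm short of it. They closed just above the knob top. I'll open and go down a further 28 mm.

carry_out(
  claw=[3, 9, 9, 9, 9, 9, 9, 9, 9, 9, 9, 9, 9],
  delta_pos=[
    [0, 0, -0.5],
    [0, 0, 0],
    [0, 0, 0],
    [0, 0, 0],
    [0, 0, 0],
    [0, 0, 0],
    [0, 0, 0],
    [0, 0, 0],
    [0, 0, 0.9],
    [0, 0, 0.9],
    [0, 0, 0.9],
    [0, 0, 0.6],
    [0, 0, 0],
  ],
  angular=[
    [0, 0, 0],
    [0, 0, 0],
    [0, 0, 0],
    [0, 0, 0],
    [0, 0, 0],
    [0, 0, 0],
    [0, 0, 0],
    [0, 0, 0],
    [0, 0, 0],
    [0, 0, 0],
    [0, 0, 0],
    [0, 0, 0],
    [0, 0, 0],
  ],
)

```text
clock: 8.2
position: [0.4712, 0.0837, 0.0392]
ee_rot: [-2.572, -1.803, 0.003]
force: [0.8, -0.3, 0.1]
width: 0.978
gripper_force: 0.0
```

carry_out(
  claw=[4.5, 3.5, 3.5, 3.5, 3.5, 3.5, 3.5, 3.5],
  delta_pos=[
    [0, 0, 0],
    [0, 0, 0],
    [0, 0, 0],
    [0, 0, 0],
    [0, 0, 0],
    [0, 0, 0],
    [0, 0, 0],
    [0, 0, 0],
  ],
  angular=[
    [0, 0, 0],
    [0, 0, 0],
    [0, 0, 0],
    [0, 0, 0],
    [0, 0, 0],
    [0, 0, 0],
    [0, 0, 0],
    [0, 0, 0],
  ],
  force=35,
)

```text
clock: 9.0
position: [0.4734, 0.0835, 0.0408]
ee_rot: [2.572, 1.802, 0.003]
force: [4.1, -2.6, -0.6]
width: 0.451
gripper_force: 35.0
```

The grip holds at 41.5 mm and 35 N. Next I push down.

carry_out(
  claw=[3.5, 3.5, 3.5, 3.5],
  delta_pos=[
    [0, 0, 0.4],
    [0, 0, 0.4],
    [0, 0, 0.2],
    [0, 0, 0],
  ],
  angular=[
    [0, 0, 0],
    [0, 0, 0],
    [0, 0, 0],
    [0, 0, 0],
  ],
)

```text
clock: 9.4
position: [0.4735, 0.0836, 0.0309]
ee_rot: [2.572, 1.802, 0.003]
force: [4.1, -3.3, 9.1]
width: 0.454
gripper_force: 35.0
```

carry_out(
  claw=[3.5, 3.5, 3.5, 3.5, 3.5, 3.5, 3.5, 3.5, 3.5, 3.5, 3.5, 3.5],
  delta_pos=[
    [0, 0, 0],
    [0, 0, 0],
    [0, 0, 0],
    [0, 0, 0],
    [0, 0, 0],
    [0, 0, 0],
    [0, 0, 0],
    [0, 0, 0],
    [0, 0, 0],
    [0, 0, 0],
    [0, 0, 0],
    [0, 0, 0],
  ],
  angular=[
    [0, 0, 0.125],
    [0, 0, 0.125],
    [0, 0, 0.125],
    [0, 0, 0.125],
    [0, 0, 0.125],
    [0, 0, 0.125],
    [0, 0, 0.125],
    [0, 0, 0.125],
    [0, 0, 0.125],
    [0, 0, 0.125],
    [0, 0, 0.1],
    [0, 0, 0],
  ],
)

```text
clock: 10.6
position: [0.4728, 0.0849, 0.031]
ee_rot: [-3.134, 0.201, -0.003]
force: [0.3, -0.3, 9.4]
width: 0.449
gripper_force: 35.0
```

Run:
```python
from h import *
s=arm.observe();x=R.from_rotvec(s["ee_rot"]).as_matrix()[:,0];print(s["clock"],s["position"],np.arctan2(x[1],x[0]),s["force"],s["ft_torque"],s["joints"].round(2))
```

```text
10.6 [0.47278463 0.08492299 0.03097576] -0.12815696070405638 [ 0.3387202  -0.27530558  9.42407044] [ 0.16519611 -0.18256878  0.83677981] [-0.22  0.43 -0.09  2.1   0.06  0.62 -2.05]
```

The moment of 0.84 N m, against 0.03 of friction, shows the end stop has been reached. I'll let it rise while still gripped, then release and lift.

carry_out(
  claw=[3.5, 3.5, 3.5, 3.5, 6, 9, 9, 9, 9, 9],
  delta_pos=[
    [0, 0, -0.4],
    [0, 0, -0.4],
    [0, 0, -0.2],
    [0, 0, 0],
    [0, 0, 0],
    [0, 0, 0],
    [0, 0, 0],
    [0, 0, 0],
    [0, 0, 0],
    [0, 0, 0],
  ],
  angular=[
    [0, 0, 0],
    [0, 0, 0],
    [0, 0, 0],
    [0, 0, 0],
    [0, 0, 0],
    [0, 0, 0],
    [0, 0, 0],
    [0, 0, 0],
    [0, 0, 0],
    [0, 0, 0],
  ],
)

```text
clock: 11.6
position: [0.4719, 0.0837, 0.0403]
ee_rot: [3.135, -0.2, -0.0]
force: [-0.2, -0.6, -0.4]
width: 0.924
gripper_force: 0.0
```

carry_out(
  claw=[9, 9, 9, 9, 9, 9, 9, 9],
  delta_pos=[
    [0, 0, -2],
    [0, 0, -3],
    [0, 0, -3],
    [0, 0, -3],
    [-1, 2, -2],
    [-1, 3, 0],
    [0, 3, 0],
    [0, 0, 0],
  ],
  angular=[
    [0, 0, 0],
    [0, 0, 0],
    [0, 0, 0],
    [0, 0, 0.1],
    [0, 0, 0],
    [0, 0, 0],
    [0, 0, 0],
    [0, 0, 0],
  ],
)

```text
clock: 12.4
position: [0.4332, 0.0066, 0.1706]
ee_rot: [3.119, -0.364, -0.0]
force: [0.2, -0.5, -0.4]
width: 0.977
gripper_force: 0.0
```

Run:
```python
from m import *
im,d=meas("w7",["isolator","knob_grip","holder","carrier","carrier_grip"])
s=arm.observe();x=R.from_rotvec(s["ee_rot"]).as_matrix()[:,0];print(s["clock"],s["position"],np.arctan2(x[1],x[0]),s["joints"].round(2))
Z=dict(plate=0,isolator=.008,knob_grip=.087,holder=.008,carrier=.014,carrier_grip=.062)
for n in d: print(n,atz(im,d[n][0],Z[n]).round(4))
```

```text
knob_grip [165.1 167.1] 0.68
carrier [330.2 149.8] 0.77
carrier_grip [342.9 150.6] 0.9
12.7 [0.43472888 0.0113438  0.17030181] -0.22581838457327152 [-0.11  0.16 -0.04  2.05  0.01  0.94 -1.95]
knob_grip [0.4732 0.0849 0.087 ]
carrier [ 0.4367 -0.087   0.014 ]
carrier_grip [ 0.4439 -0.0899  0.062 ]
```

View pics/w7.png

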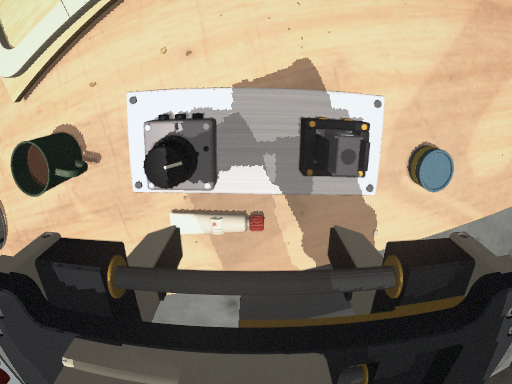

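The pointer now points right, towards the off dot (about 75° from the dash). The knob is at (170,160), the carrier is seated at (345,148), and the tin, tube and mug are undisturbed. That was my tenth view, so I'll use numbers only from here.

Run:
```python
from m import *
im,d=pickle.load(open("w7.pkl","rb"));a=[pickle.load(open(t+".pkl","rb")) for t in("w1","w2")]
c=[atz(im,p,.009) for p in [(133,99),(378,103),(370,188),(138,185)]]
e=(c[0]-c[1]+c[3]-c[2])[:2];e2=(c[0]-c[3]+c[1]-c[2])[:2];print("yaw",np.arctan2(-e[0],e[1]),np.arctan2(e2[1],e2[0]))
print("cg",tri([(i,q["carrier_grip"][0]) for i,q in a+[(im,d)]]),"kg",tri([(i,q["knob_grip"][0]) for i,q in a+[(im,d)]]))
r0,r1,c0,c1=150,182,150,197
g=cv2.cvtColor(im["frame"],cv2.COLOR_RGB2GRAY)[r0:r1,c0:c1];n,l,s,cc=cv2.connectedComponentsWithStats((g>85).astype(np.uint8))
for i in range(1,n):
  if 15<s[i,4]<200:
    ys,xs=np.where(l==i);P=np.array([atz(im,(x+c0,y+r0),.096)[:2] for x,y in zip(xs,ys)]);u,S,v=np.linalg.svd(P-P.mean(0));print(s[i],P.mean(0),v[0],np.arctan2(v[0][1],v[0][0]))
```

```text
yaw -0.24688042254896245 -0.24990117511453366
cg (array([ 0.44182971, -0.09194724,  0.05312458]), [np.float64(0.00038029410859021623), np.float64(0.0001421359041308398), np.float64(0.0002795338450937095)]) kg (array([0.47121664, 0.08448302, 0.08586804]), [np.float64(0.0015803522707453085), np.float64(0.0006635772035416214), np.float64(0.0020053225988875822)])
[13 12 19  8 62] [0.47472223 0.07467246] [-0.01619957  0.99986878] 1.5869966030198848
```

The pointer angle gives a turn of about 1.305 rad, so the knob is off. Next I go above the carrier and measure it close up.

carry_out(
  claw=[9, 9, 9, 9, 9],
  delta_pos=[
    [1, 3, 0],
    [1, 3, 0],
    [1.1, 3, 0],
    [0, 0.7, 0],
    [0, 0, 0],
  ],
  angular=[
    [0, 0, 0],
    [0, 0, 0],
    [0, 0, 0],
    [0, 0, 0.022],
    [0, 0, 0],
  ],
)

```text
clock: 13.2
position: [0.4428, -0.0916, 0.1702]
ee_rot: [3.117, -0.394, -0.001]
force: [0.9, -0.9, -0.4]
width: 0.98
gripper_force: 0.0
```

Run:
```python
from m import *
im,d=meas("w8",["knob_grip","holder","carrier","carrier_grip"])
s=arm.observe();x=R.from_rotvec(s["ee_rot"]).as_matrix()[:,0];print(s["clock"],s["position"],np.arctan2(x[1],x[0]))
a=[pickle.load(open(t+".pkl","rb")) for t in("w1","w2","w7")]+[(im,d)]
for k in("holder","carrier","carrier_grip"):
  o=[(i,q[k][0]) for i,q in a if k in q]
  if len(o)>1: print(k,tri(o)); print([atz(i,u,dict(holder=.008,carrier=.014,carrier_grip=.062)[k]).round(4)[:2] for i,u in o])
if "carrier_grip" in d: print("new pair",tri([(a[2][0],a[2][1]["carrier_grip"][0]),(im,d["carrier_grip"][0])]))
print("knob",tri([(i,q["knob_grip"][0]) for i,q in a[2:] if "knob_grip" in q]))
for k in("carrier","holder"):
  for r in arm.trace(k,im)[:1]:
    ys,xs=np.where(r["region"]);print(k,r["conf"],xs.min(),xs.max(),ys.min(),ys.max(),px(r["centre"]))
    if k=="carrier":
      for y in range(ys.min(),ys.max(),8): q=xs[ys==y];print(y,q.min(),q.max(),atz(im,(q.min(),y),.076).round(4),atz(im,(q.max(),y),.076).round(4))
```

```text
knob_grip [ 86.9 200.4] 0.65
holder [252.1 168.1] 0.83
carrier [252.7 170.6] 0.89
carrier_grip [252.1 181.4] 0.72
13.45 [ 0.44295073 -0.08967351  0.17038965] -0.2468121689869305
holder (array([ 0.44381799, -0.08829147, -0.00384725]), [np.float64(0.003772646804021105), np.float64(0.0024583358327382354), np.float64(0.002614747411601635)])
[array([ 0.4476, -0.0871]), array([ 0.4449, -0.0795]), array([ 0.4439, -0.089 ])]
carrier (array([ 0.45214899, -0.04142826,  0.05285643]), [np.float64(0.037220017855838956), np.float64(0.12176355361196253), np.float64(0.03665207010771112), np.float64(0.05047335127389489)])
[array([ 0.4366, -0.0912]), array([0.4676, 0.075 ]), array([ 0.4367, -0.087 ]), array([ 0.4421, -0.0893])]
carrier_grip (array([ 0.44249186, -0.08951073,  0.0588107 ]), [np.float64(0.00019522948641358722), np.float64(0.0007875210013959884), np.float64(0.0013868251764992297), np.float64(0.0009222493319715867)])
[array([ 0.4426, -0.0885]), array([ 0.4431, -0.0867]), array([ 0.4439, -0.0899]), array([ 0.4426, -0.0891])]
new pair (array([ 0.44395942, -0.08931403,  0.06463286]), [np.float64(0.0005679559838951714), np.float64(0.0005679559838951321)])
knob (array([0.47468423, 0.08304916, 0.09217399]), [np.float64(0.0006707189180991509), np.float64(0.0006707189180991548)])
carrier 0.93 228 277 157 205 [250.6752 182.592 ]
157 235 271 [ 0.4742 -0.0805  0.076 ] [ 0.4656 -0.1139  0.076 ]
165 230 275 [ 0.4678 -0.0737  0.076 ] [ 0.457  -0.1158  0.076 ]
173 228 277 [ 0.4606 -0.0697  0.076 ] [ 0.4487 -0.1159  0.076 ]
181 228 277 [ 0.4528 -0.0675  0.076 ] [ 0.4408 -0.114   0.076 ]
189 229 277 [ 0.4446 -0.0662  0.076 ] [ 0.4328 -0.1122  0.076 ]
197 229 277 [ 0.4366 -0.0639  0.076 ] [ 0.4247 -0.1103  0.076 ]
holder 0.61 219 287 144 202 [251.6992 152.9088]
```

carry_out(
  claw=[9, 9, 9, 9, 9, 9, 9],
  delta_pos=[
    [0, 0, 3],
    [0, 0, 3],
    [0, 0, 3],
    [0, 0, 3],
    [0, 0, 2.4],
    [0, 0, 1],
    [0, 0, 0],
  ],
  angular=[
    [0, 0, 0],
    [0, 0, 0],
    [0, 0, 0],
    [0, 0, 0],
    [0, 0, 0],
    [0, 0, 0],
    [0, 0, 0],
  ],
  force=30,
)

```text
clock: 14.25
position: [0.4421, -0.0907, 0.0156]
ee_rot: [3.117, -0.39, -0.004]
force: [-0.8, -0.4, 0.2]
width: 0.982
gripper_force: 0.0
```

carry_out(
  claw=[7, 5.2, 4.6, 4, 3.2, 3, 3, 3, 3, 3],
  delta_pos=[
    [0, 0, 0],
    [0, 0, 0],
    [0, 0, 0],
    [0, 0, 0],
    [0, 0, 0],
    [0, 0, 0],
    [0, 0, 0],
    [0, 0, 0],
    [0, 0, 0],
    [0, 0, 0],
  ],
  angular=[
    [0, 0, 0],
    [0, 0, 0],
    [0, 0, 0],
    [0, 0, 0],
    [0, 0, 0],
    [0, 0, 0],
    [0, 0, 0],
    [0, 0, 0],
    [0, 0, 0],
    [0, 0, 0],
  ],
)

```text
clock: 15.25
position: [0.4431, -0.0911, 0.017]
ee_rot: [-3.117, 0.391, -0.001]
force: [-2.4, 0.8, 11.0]
width: 0.372
gripper_force: 30.1
```

carry_out(
  claw=[3, 3, 3],
  delta_pos=[
    [0, 0, -0.2],
    [0, 0, 0],
    [0, 0, 0],
  ],
  angular=[
    [0, 0, 0],
    [0, 0, 0],
    [0, 0, 0],
  ],
)

```text
clock: 15.55
position: [0.4427, -0.0911, 0.0183]
ee_rot: [3.117, -0.391, -0.0]
force: [-0.4, -0.7, -1.5]
width: 0.371
gripper_force: 30.0
```

The catches are pinched and there is no snag. I'll lift 10 cm straight up.

carry_out(
  claw=[3, 3, 3, 3],
  delta_pos=[
    [0, 0, -0.4],
    [0, 0, -0.4],
    [0, 0, -0.4],
    [0, 0, 0],
  ],
  angular=[
    [0, 0, 0],
    [0, 0, 0],
    [0, 0, 0],
    [0, 0, 0],
  ],
)

```text
clock: 15.95
position: [0.4433, -0.0912, 0.0311]
ee_rot: [3.117, -0.391, 0.002]
force: [0.0, 0.4, -0.9]
width: 0.367
gripper_force: 30.0
```

carry_out(
  claw=[3, 3, 3, 3, 3, 3, 3, 3, 3, 3, 3],
  delta_pos=[
    [0, 0, -1],
    [0, 0, -1],
    [0, 0, -1.2],
    [0, 0, -1.2],
    [0, 0, -1.2],
    [0, 0, -1.2],
    [0, 0, -1.2],
    [0, 0, -0.8],
    [0, 0, 0],
    [0, 0, 0],
    [0, 0, 0],
  ],
  angular=[
    [0, 0, 0],
    [0, 0, 0],
    [0, 0, 0],
    [0, 0, 0],
    [0, 0, 0],
    [0, 0, 0],
    [0, 0, 0],
    [0, 0, 0],
    [0, 0, 0],
    [0, 0, 0],
    [0, 0, 0],
  ],
)

```text
clock: 17.05
position: [0.4424, -0.091, 0.118]
ee_rot: [3.117, -0.391, -0.001]
force: [0.0, 0.5, -1.5]
width: 0.368
gripper_force: 30.0
```

Run:
```python
from m import *
s=arm.observe();print(s["clock"],s["position"],s["width"],s["gripper_force"],s["force"])
a,b,w=shot("scene"),shot("top"),shot("wrist")
for n in("carrier_grip","carrier","knob_grip","holder"):
    o=[]
    for im in(a,b,w):
        r=arm.place_of(n,im)
        if r:o.append((im,px(r[0]["centre"])));print(n,o[-1][1].round(1),round(r[0]["conf"],2))
    if len(o)>1:print(n,tri(o)[0].round(4),np.round(tri(o)[1],4))
```

```text
17.05 [ 0.44240182 -0.09104663  0.11796774] 0.36764980800587693 29.979785084724426 [ 0.03121071  0.49636009 -1.54891171]
carrier_grip [293.8 128.8] 0.6
carrier_grip [254.4 257.8] 0.72
carrier_grip [ 0.4395 -0.0951  0.1672] [0.0057 0.0057]
carrier [290.  144.9] 0.8
carrier [255.7 227.6] 0.69
carrier [ 0.4406 -0.0919  0.1205] [0.0002 0.0002]
knob_grip [242.  196.9] 0.82
knob_grip [238.3 182.5] 0.87
knob_grip [ 60.2 217.6] 0.65
knob_grip [0.4766 0.0863 0.0882] [0.0022 0.0012 0.0013]
holder [289.  177.1] 0.78
holder [307.7 198.2] 0.48
holder [252.2 178. ] 0.71
holder [ 0.4432 -0.0899  0.0068] [0.0051 0.0034 0.0018]
```

The carrier is held about 10 cm above its seat, the weight is on the wrist, and the knob is up. I'll hand the job in.

```bash
python3 -c "
from cell import arm
print(arm.sign_off())"
```

```text
the job is handed in; nothing more can be done
None
```

I turned the isolator to off (about 1.305 rad measured) and it sprang back up. The fuse carrier is held by its pinched catches about 10 cm above its seat, and the job is handed in at about 17 s; the hand-in gave no verdict.

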